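# Lock the grinding cup into the bench mill

### The job

Mount the steel grinding cup on the bench mill: bring it upright under the mill's drive head, lift it so that its lugs go up through the slots of the bayonet ring, feeling for the slots since they cannot be seen, then turn the handle from the left towards the front until it stops and let the lugs drop into their lock. Let go of the cup, which must hang level and locked by itself, and leave the timer, the vial and the petri dish where they are.

Things in the scene. Friction and masses are not known exactly. Their poses are not given: they have to be found in the camera images.
- cup: Loose open steel grinding cup with a straight black bar handle, about 0.2 kg, standing on the bench. Origin: centre of its underside; z up its axis; the handle points along its own -x. Body radius 33 mm up to z = 44, then a neck of radius 27 mm to the rim at z = 66 mm.
- cup_grip (a point): Where to grip the handle from above: 115 mm out from the cup's axis, 33 mm above its underside, at mid height of the bar. The bar is straight and level, 18 mm wide, 24 mm high, and runs from 49 to 165 mm out from the axis. Grip it hard and bump gently (a few N at the lugs): the cup is a long lever and pitches in the fingers under more.
- cup_lugs (a point): On the cup's axis, level with the tops of its three lugs (63 mm above the underside). The lugs are equal, 120 degrees apart on the neck, one straight above the handle; each 9.5 mm wide and 5 mm high (z = 58 to 63), reaching out to radius 35 mm.
- mill: Bench mill fixed to the bench: flat foot 19 mm high, 185 x 125 mm, reaching 56 mm forward of the head's axis; column from 68 mm behind the axis; overhanging round drive head, radius 47 mm, top at 251 mm. Origin: on the bench straight below the head's vertical axis. Front = its own -x, left (as one faces the front) = its own +y.
- mill_mouth (a point): On the head's axis at its open underside, 150 mm up. Inside, hidden, is a bayonet ring flush with it: bore radius 29.5 mm, walls at radius 38.5 mm, three slots 30 degrees wide (a lug takes 18). At a wrong angle the lugs bump here (cup origin 87 mm up); at a right one the cup rises freely to a ceiling (origin 105 mm up).
- mill_front (a point): Small white mark on the front of the head. The lugs pass the slots when the handle points 50 degrees left of the front (clockwise from above), but the ring is clocked differently from mill to mill, up to 24 degrees either way: entry lies anywhere from 26 to 74 degrees left and must be felt for.
- mill_home (a point): On the axis, 96 mm up: where the cup's origin hangs when locked. From the slots turn the handle 50 degrees counter-clockwise (from above), to the front, with the cup's origin 101 to 104 mm up (lugs above a ledge, free below the ceiling), up to a hard stop 3 degrees further; then lower 4 mm into pockets. Handle ends within 28 degrees of the front.
- timer: Bystander: small white bench timer with three keys, 62 x 66 x 19 mm, right of the mill. Origin: centre of its underside.
- vial: Bystander: small glass sample vial with a black cap, 21 mm across, 52 mm high, behind and to the left of the mill. Origin: centre of its underside.
- dish: Bystander: clear petri dish with lid, 63 mm across, 15 mm high, to the left of the cup. Origin: centre of its underside.

How it is judged:
By the outcome, as a careful person would: the job done as asked, in the order asked, and still so for the second after the job is handed in, with the robot touching nothing.
It also fails if it takes over 72 s, if anything falls off the work surface, if the arm or the gripper's body presses on something with over 40 N, if the wrist force passes 120 N, or if a joint passes its speed limit or range.

### The arm

A 7-joint arm with a two-finger parallel gripper is mounted at the origin on a cart in front of the work surface, level with it; the furniture and walls round the work are solid. World frame = base frame: x ahead of the robot, y to its left, z up, the work surface at z = 0. Lengths are in mm, angles in rad, forces in N, time in s.
With the tool pointing down it reaches from about 425 to 875 mm from the base axis. Payload 9.9 kg.
Tool frame: the origin (TCP) lies between the finger pads; the fingertips stand 11 mm ahead of it and the grasp point (between the pads) lies 8 mm behind it; x points along the fingers, z is the direction in which the jaws open and shut, and the axes are right-handed (so a half turn about x gives the same grasp; the last joint's range is limited). The gripper opens to 85 mm and grips with 20 to 120 N. Pads are 22 mm wide; open, the fingers measure 114 mm over their backs; the gripper's body (76 mm by 85 mm) begins 54 mm behind the grasp point. The pads swing forward as they close: fully open they stand 13 mm farther back than shut.
Start: joints at [-1.428, 0.576, 0.025, 1.437, -0.015, 1.129, -0.057], TCP at [151.773, 657.719, 242.289] pointing down, gripper open.
Joint ranges: [-2.76, 2.76], [-0.34, 2.15], [-1.52, 1.57], [0.19, 2.46], [-1.09, 4.23], [0.17, 1.99], [-2.82, 2.82]. Speed limits (rad/s): [2.22, 2.22, 3.01, 3.01, 3.14, 3.14, 3.14].

### API

Orientations are given as a unit quaternion [w, x, y, z].
In Python, from bench import robot gives the robot as it stands. The module is installed in compiled form; this text tells all that it offers.
- The arm moves only by the shell command python3 -m crank 'ROWS' [FORCE]. ROWS is JSON, a list of rows, each a list of 7 numbers: the shift along the tool's x, y, z in m, then the turn, a rotation vector about the tool's x, y, z in rad, then the opening, from 0 (shut) to 1 (fully open). In form: [[x, y, z, ax, ay, az, claw], ...]. A call has exactly 5 rows; each row shifts and turns the commanded pose from where the row before left it, along the tool's axes as they then stand; what a row does not reach is not made up. A row lasts 1/10 s, in which the tool goes at most 50 mm and 8.59 degrees, less where a joint would pass 70% of its speed; a pose out of reach is approached as far as the arm can. A call is refused whole if a number of a shift passes 0.05 or a number of a turn 0.15, either way. A call with a gripper value outside its range is refused whole. The fingers move at their own pace and stop on an object; FORCE is the grip in N (left out, the last holds). Time passes only in rows, so rows that do not move let the fingers close, or fill a call up. It gives the time, the measured TCP pose, the force and the opening at its end, in the units of the state.
- robot.observe(): the state, without advancing time (a new reading comes with each control period).
- robot.grab_frame(name): name is "scene" or "top" or "wrist"; returns (picture, depth): 420x560x3 uint8, blue, green, red; 420x560 float32, mm along the optical axis (not along the pixel's ray), 0 where there is no reading.
- robot.camera_model(name): a dict with "K" (3x3 intrinsics, pixels), "k1" (the pictures are not rectified: a ray, as slopes to the right and down, at radius r is drawn at 1 + k1 r^2 times it, then the intrinsics apply), "eye" and "attitude" of the camera in the world. Camera axes: x right, y down, z forward; pixel columns grow to the right and rows downward; lengths in mm; the calibration is good to about 2 mm. A picture is of the moment at which its call begins: read the wrist's pose just before it. camera_model takes no time and is no camera call; for the wrist camera it gives the pose at the moment of the call.
- robot.close_job(): hands the job in, once; it reports no verdict.
Trained networks look in the newest picture that a camera, given by its name, has taken for a name from the list of things; names that differ only in an ending like _2 or _b are one class to them, and where a whole thing is asked for, a point or a joint stands for the part that bears it (a point fixed in the world has none). Each returns a list of dicts, best first, with "confidence" (0 to 1); they miss things now and then, are a little off and sometimes report something else, mostly with a low value. They report only what shows in the picture. A call takes as long as a camera call.
- robot.boxes_of(name, camera): "extent" ([centre column, centre row, width, height] in pixels, round what is visible of it).
The state is a dict: "clock": time; "joints": joint angles; "dq": joint speeds; "joint_efforts": joint torques, N m; "eef_pos": TCP position; "tcp_rot": TCP orientation; "force": force on the tool from outside, world axes, zero at the start; "ft_torque": the same for the moment, N m; "opening": opening from 0.0 (shut) to 1.0 (fully open).
Only numpy, scipy, OpenCV 4.12 (cv2) and the standard library are available. Lean on these libraries where they do the work, as an engineer would, in place of code of your own. Each camera call takes 0.05 s, during which the arm holds its last target.

## Working session

There is one attempt and no reset: what is moved stays moved. The work goes in short steps, Python scripts to look and compute and a shell command to move; the robot and the scene stay as the last step left them, time stands still between calls to the robot, and variables do not carry over. Pictures are saved under pics/ and viewed, and the job is handed in when it is done.

```bash
ls; mkdir -p pics
python3 - <<'E'
from bench import robot
import cv2
s=robot.observe(); print(s)
for n in("scene","top","wrist"):
    m=robot.camera_model(n); print(n,m)
    p,d=robot.grab_frame(n); cv2.imwrite(f"pics/{n}0.png",p)
    import numpy as np; np.save(f"pics/{n}0d.npy",d)
    for t in("cup","mill","cup_grip","mill_front","mill_mouth","timer","vial","dish"):
        pass
print(robot.observe()["clock"])
E
```

```text
pics
{'clock': 0.0, 'joints': array([-1.42776715,  0.57655624,  0.02479879,  1.43794298, -0.01500218,
        1.12898578, -0.05652611]), 'dq': array([ 2.31343382e-03, -6.96045710e-04, -1.28803095e-04,  3.80694728e-05,
       -2.30879505e-03, -1.41032968e-03,  5.83713676e-04]), 'joint_efforts': array([-4.12557165e-04, -7.65749073e+01,  2.24986956e+00, -2.85965413e+01,
        1.51764031e-02,  1.26986112e-02,  2.52891745e-06]), 'eef_pos': array([151.66740548, 657.27846172, 241.41305982]), 'tcp_rot': array([ 0.55290513, -0.4406076 ,  0.55382191,  0.4398206 ]), 'force': array([-1.55725788,  0.35413783,  0.00758995]), 'ft_torque': array([0.06168263, 0.02665158, 0.00828477]), 'opening': 1.002025210844996}
scene {'K': array([[532.39618409,   0.        , 275.20111616],
       [  0.        , 532.39618409, 212.21603779],
       [  0.        ,   0.        ,   1.        ]]), 'k1': 0.06898891265164322, 'eye': array([  75.80680304, -688.88899771, 1248.82837351]), 'attitude': array([-0.32368208,  0.90204842, -0.26589943,  0.10409637])}
top {'K': array([[422.70103167,   0.        , 273.14407226],
       [  0.        , 422.70103167, 214.1585556 ],
       [  0.        ,   0.        ,   1.        ]]), 'k1': -0.06812168156357398, 'eye': array([ 441.68724978,   74.17892175, 1196.77573218]), 'attitude': array([-0.04598828,  0.71539796, -0.6941232 ,  0.06545089])}
wrist {'K': array([[369.94170684,   0.        , 275.57671405],
       [  0.        , 369.94170684, 209.34223014],
       [  0.        ,   0.        ,   1.        ]]), 'k1': -0.09533427985151652, 'eye': array([ 74.46270846, 675.57204814, 373.12001261]), 'attitude': array([0.12368686, 0.77275959, 0.61484984, 0.09748771])}
0.15
```

View pics/scene0.png

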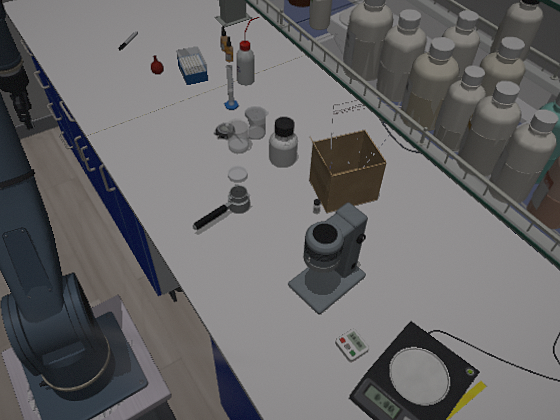

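View pics/top0.png

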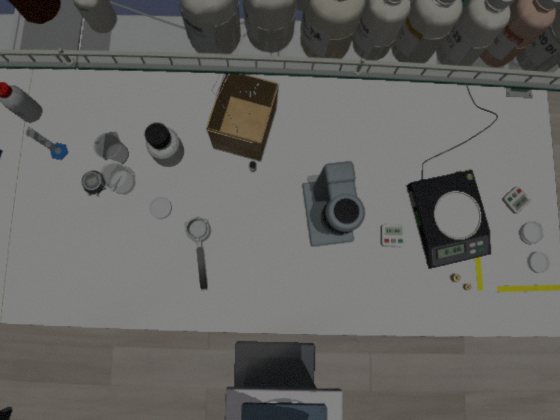

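View pics/wrist0.png

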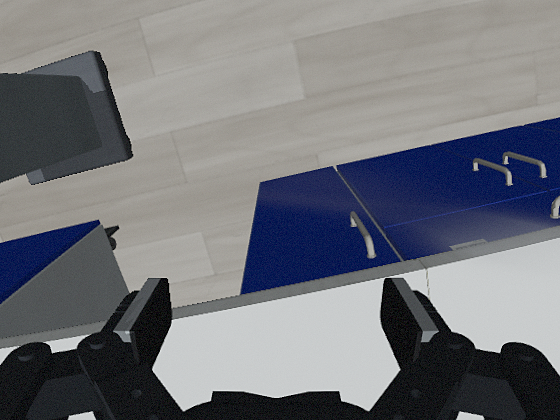

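The top view shows the cup at (198,230) with its handle running down to (203,289), and the mill head at about (345,210). The dish is at (160,208), the vial at (252,167) and the timer at (392,235). I'll localise them next.

```bash
cat > h.py <<'E'
import numpy as np, cv2
from scipy.spatial.transform import Rotation as R
from bench import robot
def rot(q): return R.from_quat([q[1],q[2],q[3],q[0]])
def slope(m,u,v):
    K=m["K"]; a=np.array([(u-K[0,2])/K[0,0],(v-K[1,2])/K[1,1]]); s=a.copy()
    for _ in range(20): s=a/(1+m["k1"]*(s@s))
    return s
def ray(m,u,v):
    s=slope(m,u,v); return rot(m["attitude"]).apply([s[0],s[1],1.])
def onz(m,u,v,z):
    r=ray(m,u,v); e=m["eye"]; return e+r*(z-e[2])/r[2]
def bydepth(m,d,u,v):
    return m["eye"]+ray(m,u,v)*d[int(round(v)),int(round(u))]
def proj(m,P):
    c=rot(m["attitude"]).inv().apply(np.asarray(P,float)-m["eye"]); s=c[...,:2]/c[...,2:]
    s=s*(1+m["k1"]*(s**2).sum(-1,keepdims=True)); K=m["K"]
    return s*[K[0,0],K[1,1]]+[K[0,2],K[1,2]]
def cloud(m,d):
    H,W=d.shape; v,u=np.mgrid[:H,:W]; K=m["K"]
    a=np.stack([(u-K[0,2])/K[0,0],(v-K[1,2])/K[1,1]],-1); s=a.copy()
    for _ in range(20): s=a/(1+m["k1"]*(s**2).sum(-1,keepdims=True))
    c=np.concatenate([s,np.ones((H,W,1))],-1)*d[...,None]
    return rot(m["attitude"]).apply(c.reshape(-1,3)).reshape(H,W,3)+m["eye"]
E
python3 - <<'E'
from h import *
np.set_printoptions(precision=1,suppress=True)
for n in("top","scene"):
    m=robot.camera_model(n); d=np.load(f"pics/{n}0d.npy")
    for t in("cup","cup_grip","mill","mill_front","timer","vial","dish"):
        for b in robot.boxes_of(t,n)[:2]:
            e=b["extent"]; print(n,t,round(b["confidence"],2),np.array(e),bydepth(m,d,e[0],e[1]))
    P=cloud(m,d)
    np.save(f"pics/{n}P.npy",P)
m=robot.camera_model("top");P=np.load("pics/topP.npy")
for (u,v) in [(198,230),(203,289),(200,250),(345,210),(330,240),(450,280)]: print(u,v,P[v,u])
print(robot.observe()["clock"])
E
```

```text
top cup 0.71 [196.9 252.2  31.1  74. ] [514.1 248.8  45.7]
top cup_grip 0.71 [198.9 253.1  22.4  73.5] [512.  243.6  43.9]
top mill 0.89 [333.6 204.1  62.3  86.4] [621.6 -88.6 244.6]
top mill 0.44 [197.7 255.4  24.6  72.5] [505.5 246.   47. ]
top mill_front 0.86 [333.1 203.6  62.9  89.4] [622.5 -87.3 245.5]
top timer 0.9 [392.1 236.8  29.2  22.5] [ 575.5 -295.    19.6]
top vial 0.51 [252.2 163.4   7.4  13.6] [766.2 107.7  51.3]
scene cup 0.91 [219.8 206.9  56.4  48.4] [511.1 241.3  48.2]
scene cup_grip 0.96 [222.4 207.1  57.3  44. ] [517.8 237.8  46.6]
scene mill 0.85 [329.1 259.5  74.8 106.7] [ 594.3 -160.6  201.7]
scene mill 0.61 [238.1 172.3  18.7  13.5] [641.5 357.8  20.7]
scene mill_front 0.82 [324.8 257.1  78.1 109.9] [ 583.6 -156.   214.4]
scene mill_front 0.34 [238.6 174.5  18.8  13.8] [641.5 355.2  12.9]
scene timer 0.59 [351.  346.1  32.3  33.1] [ 576.  -304.    14.3]
scene dish 0.49 [237.9 174.6  20.7  14.6] [637.2 352.   17.6]
198 230 [579.6 255.4   4.5]
203 289 [416.1 227.6  43.3]
200 250 [520.4 240.7  46.1]
345 210 [ 607.7 -114.   250.1]
330 240 [ 561.1 -117.2   21. ]
450 280 [ 457.7 -469.5    0.4]
0.85
```

```bash
cat > fit.py <<'E'
from h import *
np.set_printoptions(precision=1,suppress=True)
from scipy.optimize import least_squares
def circ(p):
    f=least_squares(lambda q:np.hypot(p[:,0]-q[0],p[:,1]-q[1])-q[2],[*p.mean(0)[:2],30],loss="soft_l1");return f.x
if __name__=="__main__":
  for n in("top","scene"):
    P=np.load(f"pics/{n}P.npy"); x,y,z=P[...,0],P[...,1],P[...,2]
    near=lambda cx,cy,r:(np.hypot(x-cx,y-cy)<r)
    r=near(577,256,60)
    ring=P[r&(z>57)&(z<75)]; print(n,"rim pts",len(ring),ring.mean(0) if len(ring) else 0, circ(ring))
    bar=P[(z>38)&(z<52)&(x>395)&(x<520)&(np.abs(y-235)<50)]
    c=bar.mean(0); u,s,vt=np.linalg.svd(bar[:,:2]-c[:2]); dr=vt[0]*np.sign(-vt[0][0]); 
    t=(bar[:,:2]-c[:2])@dr; print("bar",len(bar),c,dr,np.degrees(np.arctan2(dr[1],dr[0])),"ends",c[:2]+t.max()*dr, "w",np.ptp((bar[:,:2]-c[:2])@[-dr[1],dr[0]]))
    head=P[(z>243)&(z<260)&near(607,-114,120)]; print("headtop",len(head),head.mean(0),head.min(0),head.max(0))
    foot=P[(z>13)&(z<26)&near(600,-90,150)&(y>-250)&(y<20)]
    rect=cv2.minAreaRect(foot[:,:2].astype(np.float32)); print("foot",len(foot),foot.mean(0),rect,cv2.boxPoints(rect).tolist())
    for nm,cx,cy,z0,z1 in(("dish",640,355,8,24),("vial",762,108,40,62),("timer",577,-298,10,26)):
        q=P[near(cx,cy,50)&(z>z0)&(z<z1)]; print(nm,len(q),(q.min(0)+q.max(0))/2 if len(q) else 0)
E
python3 fit.py
python3 -c "
import cv2
p=cv2.imread('pics/top0.png');cv2.imwrite('pics/topm.png',cv2.resize(p[150:260,290:420],None,fx=6,fy=5,interpolation=2))
p=cv2.imread('pics/scene0.png');cv2.imwrite('pics/scenem.png',cv2.resize(p[190:320,270:390],None,fx=5,fy=4.6,interpolation=2))"
```

```text
top rim pts 111 [577.  251.9  64.6] [577.5 251.7  26.2]
bar 256 [467.1 234.3  44.3] [-1.  -0.2] -170.948871274102 ends [415.6 226.1] w 18.424689057390648
headtop 1747 [ 640.8 -109.9  248.3] [ 564.3 -157.3  243. ] [726.1 -67.3 255.6]
foot 1157 [615.6 -86.9  18.8] ((641.49462890625, -109.68653869628906), (184.784423828125, 121.49437713623047), 9.730545997619629) [[540.1644897460938, -65.42894744873047], [560.6987915039062, -185.17544555664062], [742.8247680664062, -153.94412231445312], [722.2904663085938, -34.1976318359375]]
dish 403 [639.2 366.8  15.2]
vial 103 [777.9 110.8  51.1]
timer 486 [ 581.2 -298.4   17.5]
scene rim pts 113 [579.3 247.8  63. ] [580.6 249.   26.3]
bar 190 [466.1 229.6  43.5] [-1.  -0.2] -170.990889189416 ends [415.1 221.5] w 24.1657971784577
headtop 1321 [ 641.1 -116.9  248.4] [ 564.4 -163.8  243. ] [726.1 -70.5 257.1]
foot 1816 [ 619.3 -129.8   19.1] ((641.9939575195312, -114.0685043334961), (186.47059631347656, 125.16117095947266), 8.772745132446289) [[540.304931640625, -66.43989562988281], [559.3939208984375, -190.13681030273438], [743.6829833984375, -161.69711303710938], [724.593994140625, -38.00019836425781]]
dish 245 [642.6 351.3  15.2]
vial 106 [778.5 107.4  50.8]
timer 622 [ 580.7 -300.3   17.7]
```

View pics/topm.png

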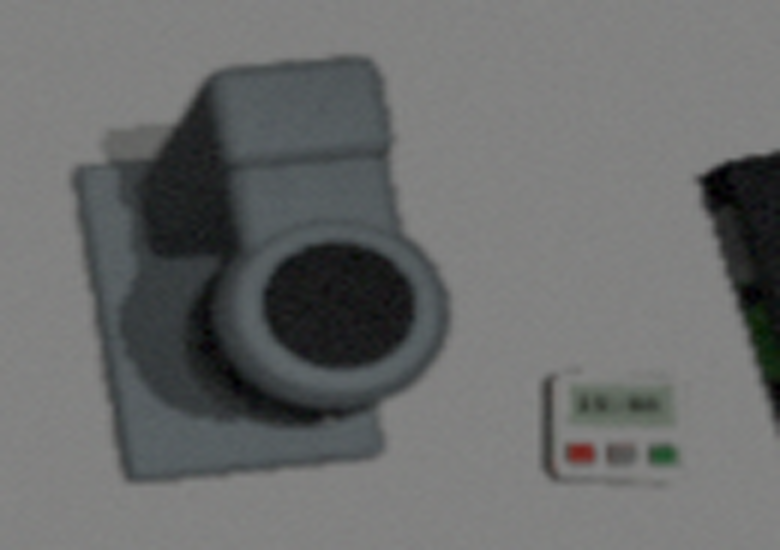

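View pics/scenem.png

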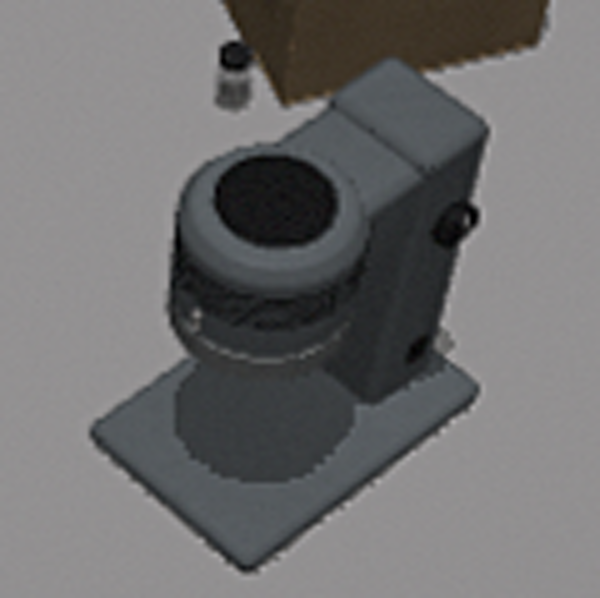

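```bash
cat > plan.py <<'E'
from h import *
import sys
# usage: plan.py x y z handle_dir_deg(camera side) rows ; tool down target
def target_R(deg):
    # tool x down; camera offset side along +-tool y
    c=np.radians(deg); yy=SY*np.array([np.cos(c),np.sin(c),0]); xx=np.array([0,0,-1.]); zz=np.cross(xx,yy)
    return R.from_matrix(np.stack([xx,yy,zz],1))
s=robot.observe(); T=rot(s["tcp_rot"]); p=s["eef_pos"]
m=robot.camera_model("wrist"); off=T.inv().apply(m["eye"]-p); SY=np.sign(off[1])
if __name__=="__main__":
    np.set_printoptions(precision=4,suppress=True)
    if len(sys.argv)<2:
        print("axes cols x,y,z:\n",T.as_matrix().round(3)); print("cam off tool",off,"cam axes in tool\n",(T.inv()*rot(m["attitude"])).as_matrix().round(3))
        sy=T.as_matrix()[:,1]*SY; print("handle dir now",np.degrees(np.arctan2(sy[1],sy[0])), s); sys.exit()
    x,y,z,deg=map(float,sys.argv[1:5]); n=int(sys.argv[5])
    Rt=target_R(deg); rv=(T.inv()*Rt).as_rotvec(); dp=np.array([x,y,z])-p
    cur=T
    for i in range(n):
        print((cur.inv().apply(dp/n)/1000).round(4).tolist(), (rv/n).round(4).tolist())
        cur=cur*R.from_rotvec(rv/n)
E
python3 plan.py; python3 plan.py 440 230 240 189 15
```

```text
axes cols x,y,z:
 [[-0.    -0.974  0.225]
 [ 0.     0.225  0.974]
 [-1.     0.     0.   ]]
cam off tool [-131.5963   79.3253    0.215 ] cam axes in tool
 [[-0.    -0.311  0.95 ]
 [-0.    -0.95  -0.311]
 [ 1.    -0.     0.   ]]
handle dir now 167.00693236392274 {'clock': 0.85, 'joints': array([-1.4278,  0.5757,  0.0249,  1.4371, -0.015 ,  1.129 , -0.0565]), 'dq': array([-0.001 ,  0.0016, -0.0005, -0.0015,  0.0004, -0.0013, -0.0008]), 'joint_efforts': array([ -0.0001, -76.5456,   2.2484, -28.6302,   0.0152,   0.0025,
        -0.    ]), 'eef_pos': array([151.7657, 657.7184, 242.3015]), 'tcp_rot': array([ 0.5534, -0.4402,  0.5534,  0.4402]), 'force': array([ 0.5417,  0.6261, -0.0577]), 'ft_torque': array([0.0401, 0.0187, 0.0211]), 'opening': 0.9994774557797551}
[0.0002, -0.0251, -0.0235] [-0.0256, 0.0, -0.0]
[0.0002, -0.0245, -0.0241] [-0.0256, 0.0, -0.0]
[0.0002, -0.0239, -0.0247] [-0.0256, 0.0, -0.0]
[0.0002, -0.0233, -0.0253] [-0.0256, 0.0, -0.0]
[0.0002, -0.0226, -0.0259] [-0.0256, 0.0, -0.0]
[0.0002, -0.0219, -0.0265] [-0.0256, 0.0, -0.0]
[0.0002, -0.0213, -0.027] [-0.0256, 0.0, -0.0]
[0.0002, -0.0206, -0.0276] [-0.0256, 0.0, -0.0]
[0.0002, -0.0198, -0.0281] [-0.0256, 0.0, -0.0]
[0.0002, -0.0191, -0.0286] [-0.0256, 0.0, -0.0]
[0.0002, -0.0184, -0.0291] [-0.0256, 0.0, -0.0]
[0.0002, -0.0176, -0.0295] [-0.0256, 0.0, -0.0]
[0.0002, -0.0169, -0.03] [-0.0256, 0.0, -0.0]
[0.0002, -0.0161, -0.0304] [-0.0256, 0.0, -0.0]
[0.0002, -0.0153, -0.0308] [-0.0256, 0.0, -0.0]
```

```bash
python3 -m crank '[[0,-0.025,-0.0235,-0.0256,0,0,1],[0,-0.0245,-0.024,-0.0256,0,0,1],[0,-0.024,-0.0247,-0.0256,0,0,1],[0,-0.0233,-0.0253,-0.0256,0,0,1],[0,-0.0226,-0.026,-0.0256,0,0,1]]' && python3 -m crank '[[0,-0.022,-0.0265,-0.0256,0,0,1],[0,-0.0213,-0.027,-0.0256,0,0,1],[0,-0.0206,-0.0276,-0.0256,0,0,1],[0,-0.0198,-0.0281,-0.0256,0,0,1],[0,-0.019,-0.0286,-0.0256,0,0,1]]' && python3 -m crank '[[0,-0.0184,-0.029,-0.0256,0,0,1],[0,-0.0176,-0.0295,-0.0256,0,0,1],[0,-0.017,-0.03,-0.0256,0,0,1],[0,-0.016,-0.0304,-0.0256,0,0,1],[0,-0.0153,-0.0308,-0.0256,0,0,1]]'
python3 - <<'E'
from h import *
np.set_printoptions(precision=3,suppress=True)
m=robot.camera_model("wrist"); p,d=robot.grab_frame("wrist"); cv2.imwrite("pics/wrist1.png",p)
np.save("pics/wrist1P.npy",cloud(m,d)); s=robot.observe(); print(s["eef_pos"],s["joints"],m["eye"])
E
```

```text
clock: 1.35
eef_pos: [248.5, 514.0, 242.4]
tcp_rot: [0.524, -0.475, 0.524, 0.475]
force: [1.8, 0.8, -0.3]
opening: 1.0
clock: 1.85
eef_pos: [344.6, 371.4, 242.5]
tcp_rot: [0.493, -0.508, 0.492, 0.508]
force: [0.8, -0.2, -0.1]
opening: 1.0
clock: 2.35
eef_pos: [440.7, 228.8, 242.6]
tcp_rot: [-0.459, 0.538, -0.459, -0.538]
force: [0.1, 0.8, -0.1]
opening: 0.999
[444.026 223.109 242.623] [-0.588  0.312  0.034  1.898 -0.009  0.932  1.174] [362.398 216.397 374.114]
```

View pics/wrist1.png

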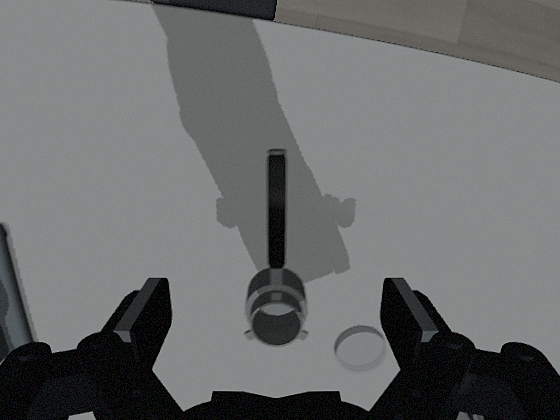

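```bash
cat > cupw.py <<'E'
from fit import *
import sys
def cupfit(P,zoff=0):
    x,y,z=P[...,0],P[...,1],P[...,2]
    ring=P[(np.hypot(x-578,y-250)<45)&(z>60)&(z<75)]
    bar=P[(z>38)&(z<52)&(x>395)&(x<515)&(np.abs(y-232)<40)]
    c=np.median(bar,0); u,s,vt=np.linalg.svd(bar[:,:2]-bar[:,:2].mean(0)); dr=vt[0]*np.sign(-vt[0][0])
    t=(bar[:,:2]-bar[:,:2].mean(0))@dr; end=bar[:,:2].mean(0)+t.max()*dr
    return circ(ring),ring.mean(0),c,np.degrees(np.arctan2(dr[1],dr[0]))%360,end,end-165*dr,len(ring),len(bar)
if __name__=="__main__":
    for r in cupfit(np.load(sys.argv[1])): print(r)
E
python3 cupw.py pics/wrist1P.npy
python3 - <<'E'
from h import *
np.set_printoptions(precision=1,suppress=True)
# fresh, settled
robot.grab_frame("wrist")
m=robot.camera_model("wrist"); p,d=robot.grab_frame("wrist"); P=cloud(m,d); np.save("pics/wrist2P.npy",P);cv2.imwrite("pics/wrist2.png",p)
print(robot.observe()["eef_pos"], m["eye"])
print("table z",np.median(P[60:120,350:450,2]),np.median(P[200:260,420:500,2]))
E
python3 cupw.py pics/wrist2P.npy
```

```text
[578.4 252.4  26.1]
[578.4 252.5  64.2]
[461.7 234.4  44.4]
188.91503523637755
[414.1 226.9]
[577.1 252.5]
886
1926
[441.3 227.8 242.5] [364.1 213.9 374. ]
table z -0.047457043422980405 0.07300367288959819
[578.4 252.5  26.1]
[578.1 252.4  64.1]
[461.7 234.1  44.3]
188.8524901045591
[413.9 226.7]
[577.  252.1]
887
1988
```

```bash
python3 plan.py 464.4 234.5 25 188.9 10; python3 plan.py
```

```text
[0.0217, -0.0024, 0.0003] [-0.0003, -0.0001, 0.0001]
[0.0217, -0.0024, 0.0003] [-0.0003, -0.0001, 0.0001]
[0.0217, -0.0024, 0.0003] [-0.0003, -0.0001, 0.0001]
[0.0217, -0.0024, 0.0003] [-0.0003, -0.0001, 0.0001]
[0.0217, -0.0024, 0.0003] [-0.0003, -0.0001, 0.0001]
[0.0217, -0.0024, 0.0003] [-0.0003, -0.0001, 0.0001]
[0.0217, -0.0024, 0.0003] [-0.0003, -0.0001, 0.0001]
[0.0217, -0.0024, 0.0003] [-0.0003, -0.0001, 0.0001]
[0.0217, -0.0024, 0.0003] [-0.0003, -0.0001, 0.0001]
[0.0217, -0.0024, 0.0003] [-0.0003, -0.0001, 0.0001]
axes cols x,y,z:
 [[ 0.001 -0.988 -0.152]
 [-0.    -0.152  0.988]
 [-1.    -0.001 -0.001]]
cam off tool [-131.5915   79.2523    0.1769] cam axes in tool
 [[ 0.    -0.311  0.95 ]
 [-0.    -0.95  -0.311]
 [ 1.     0.    -0.   ]]
handle dir now -171.25618843393397 {'clock': 2.5, 'joints': array([-0.5934,  0.3117,  0.0291,  1.8982, -0.0102,  0.9315,  1.1638]), 'dq': array([-0.0465,  0.0009, -0.0441,  0.0022, -0.0131, -0.001 , -0.0328]), 'joint_efforts': array([  2.3857, -52.4712,   2.8399, -25.4109,   0.3627,   0.0202,
         0.664 ]), 'eef_pos': array([441.2921, 227.7994, 242.4786]), 'tcp_rot': array([-0.4605,  0.537 , -0.4604, -0.5364]), 'force': array([-0.2257,  0.5522,  0.9723]), 'ft_torque': array([0.0319, 0.0575, 0.0184]), 'opening': 1.0023887241638296}
```

```bash
python3 -m crank '[[0.0217,-0.004,0.0,0,0,0,1],[0.0217,-0.004,0,0,0,0,1],[0.0217,-0.004,0,0,0,0,1],[0.0217,-0.004,0,0,0,0,1],[0.0217,-0.004,0,0,0,0,1]]' && python3 -m crank '[[0.022,-0.002,0.0,0,0,0,1],[0.022,-0.002,0,0,0,0,1],[0.022,0,0,0,0,0,1],[0,0,0,0,0,0,1],[0,0,0,0,0,0,1]]'; python3 plan.py 464.4 234.5 25 188.9 1
```

```text
clock: 3.0
eef_pos: [459.4, 234.5, 133.1]
tcp_rot: [0.459, -0.538, 0.459, 0.538]
force: [-0.4, 0.0, 0.9]
opening: 0.998
clock: 3.5
eef_pos: [463.3, 234.5, 68.0]
tcp_rot: [0.459, -0.538, 0.459, 0.538]
force: [0.7, 0.6, 0.4]
opening: 1.003
[0.043, -0.0011, -0.0002] [0.0028, 0.0001, -0.0008]
```

```bash
python3 -m crank '[[0.0215,-0.001,0.0,0.0028,0,0,1],[0.0215,0,0,0,0,0,1],[0,0,0,0,0,0,1],[0,0,0,0,0,0,0],[0,0,0,0,0,0,0]]' 120 && python3 -m crank '[[0,0,0,0,0,0,0],[0,0,0,0,0,0,0],[0,0,0,0,0,0,0],[0,0,0,0,0,0,0],[0,0,0,0,0,0,0]]'; python3 plan.py
python3 - <<'E'
from h import *
m=robot.camera_model("wrist"); p,d=robot.grab_frame("wrist"); P=cloud(m,d); np.save("pics/wrist3P.npy",P);cv2.imwrite("pics/wrist3.png",p)
E
python3 cupw.py pics/wrist3P.npy
```

```text
clock: 4.0
eef_pos: [465.4, 234.4, 26.2]
tcp_rot: [-0.461, 0.537, -0.459, -0.537]
force: [0.7, -0.0, -0.1]
opening: 0.69
clock: 4.5
eef_pos: [464.8, 234.1, 25.1]
tcp_rot: [-0.46, 0.537, -0.46, -0.537]
force: [-2.5, 0.0, 5.8]
opening: 0.191
axes cols x,y,z:
 [[ 0.    -0.988 -0.154]
 [ 0.    -0.154  0.988]
 [-1.    -0.     0.   ]]
cam off tool [-131.5908   79.2482    0.1385] cam axes in tool
 [[ 0.    -0.311  0.95 ]
 [-0.    -0.95  -0.311]
 [ 1.     0.    -0.   ]]
handle dir now -171.1406309469763 {'clock': 4.5, 'joints': array([-0.5632,  0.6558,  0.0098,  2.0646, -0.0148,  0.4207,  1.1835]), 'dq': array([ 0.0019,  0.0014, -0.0006,  0.0001,  0.001 , -0.0006, -0.0002]), 'joint_efforts': array([  0.5522, -63.7435,   2.5988, -12.6266,   0.0425,  -0.0873,
        -0.0564]), 'eef_pos': array([464.8271, 234.125 ,  25.1295]), 'tcp_rot': array([-0.4601,  0.5372, -0.4597, -0.5371]), 'force': array([-2.4594,  0.0072,  5.7694]), 'ft_torque': array([ 0.0921, -0.0699,  0.0314]), 'opening': 0.19115420430921154}fit.py:5: RuntimeWarning: Mean of empty slice.
  f=least_squares(lambda q:np.hypot(p[:,0]-q[0],p[:,1]-q[1])-q[2],[*p.mean(0)[:2],30],loss="soft_l1");return f.x
  ret = um.true_divide(
Traceback (most recent call last):
  File "cupw.py", line 11, in <module>
    for r in cupfit(np.load(sys.argv[1])): print(r)
             ~~~~~~^^^^^^^^^^^^^^^^^^^^^^
  File "cupw.py", line 9, in cupfit
    return circ(ring),ring.mean(0),c,np.degrees(np.arctan2(dr[1],dr[0]))%360,end,end-165*dr,len(ring),len(bar)
           ~~~~^^^^^^
  File "fit.py", line 5, in circ
    f=least_squares(lambda q:np.hypot(p[:,0]-q[0],p[:,1]-q[1])-q[2],[*p.mean(0)[:2],30],loss="soft_l1");return f.x
ValueError: Initial guess is outside of provided bounds
```

View pics/wrist3.png

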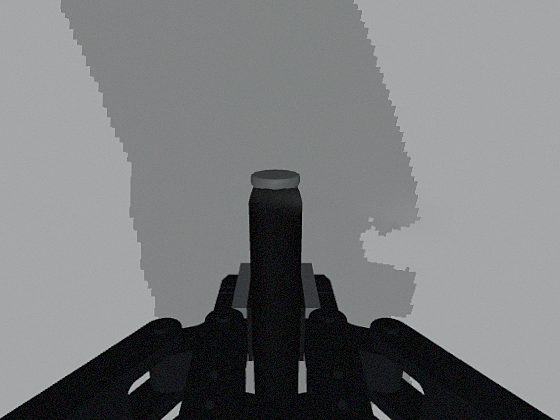

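```bash
python3 -m crank '[[0,0,0,0,0,0,0],[-0.01,0,0,0,0,0,0],[-0.02,0,0,0,0,0,0],[-0.03,0,0,0,0,0,0],[-0.03,0,0,0,0,0,0]]' && python3 -m crank '[[-0.03,0,0,0,0,0,0],[-0.03,0,-0.01,0,0,0,0],[-0.03,0,-0.02,0,0,0,0],[-0.02,0,-0.03,0,0,0,0],[-0.015,0,-0.03,0,0,0,0]]';python3 -m crank '[[0,-0.005,-0.03,0,0,0,0],[0,-0.005,-0.02,0,0,0,0],[0,-0.005,-0.015,0,0,0,0],[0,0,0,0,0,0,0],[0,0,0,0,0,0,0]]'
cat > snap.py <<'E'
from h import *
import sys
n=sys.argv[1]; tag=sys.argv[2]
m=robot.camera_model(n); p,d=robot.grab_frame(n); P=cloud(m,d); np.save(f"pics/{tag}P.npy",P);cv2.imwrite(f"pics/{tag}.png",p)
print(m["eye"].round(1), robot.observe()["clock"])
E
python3 snap.py wrist w4; python3 plan.py|head -9
```

```text
clock: 5.05
eef_pos: [464.0, 233.4, 115.8]
tcp_rot: [0.459, -0.537, 0.461, 0.537]
force: [1.5, -0.3, -1.9]
opening: 0.191
clock: 5.55
eef_pos: [478.4, 144.0, 241.6]
tcp_rot: [-0.46, 0.537, -0.459, -0.537]
force: [0.4, -0.4, -2.0]
opening: 0.189
clock: 6.05
eef_pos: [502.8, 83.2, 239.8]
tcp_rot: [0.46, -0.537, 0.46, 0.537]
force: [0.7, 0.4, -1.6]
opening: 0.193
[424.6  71.1 371.5] 6.1
axes cols x,y,z:
 [[-0.001 -0.988 -0.154]
 [ 0.    -0.154  0.988]
 [-1.     0.001  0.   ]]
cam off tool [-131.5841   79.282     0.1388] cam axes in tool
 [[ 0.    -0.311  0.95 ]
 [-0.    -0.95  -0.311]
 [ 1.     0.    -0.   ]]
handle dir now -171.11985615986654 {'clock': 6.1, 'joints': array([-0.3045,  0.3347,  0.0649,  1.872 , -0.0271,  0.9365,  1.4986]), 'dq': array([-0.0137,  0.0011, -0.0038, -0.001 ,  0.0005, -0.0033,  0.0026]), 'joint_efforts': array([  1.0368, -55.4154,   2.3777, -26.3699,   0.1176,  -0.1908,
```

View pics/w4.png

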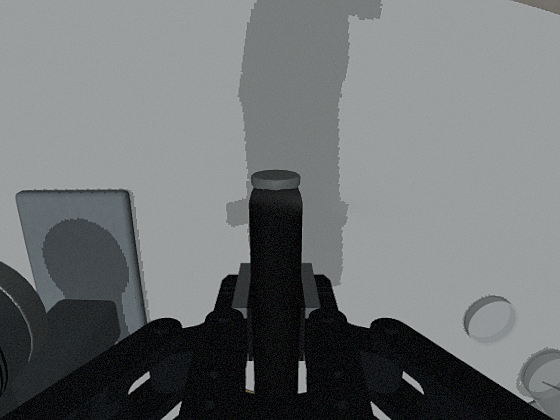

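The wrist view shows the foot's front edge from (17,192) to (130,189), its left edge down to (147,320), and part of the head at (20,330). I'll fit the foot edges from the depth data.

```bash
cat > foot.py <<'E'
from fit import *
import sys
def line(p): # fit p[:,1]=a+b*p[:,0] robust
    f=least_squares(lambda q:p[:,1]-q[0]-q[1]*p[:,0],[p[:,1].mean(),0],loss="soft_l1");return f.x
P=np.load(sys.argv[1]); x,y,z=P[...,0],P[...,1],P[...,2]
H,W=z.shape; M=(z>14)&(z<24)&(x>520)&(x<760)&(y>-210)&(y<0)
print("npts",M.sum(), "zmed",np.median(z[M]))
# boundary from mask: front edge = min x per y bin ; left edge = max y per x bin
Q=P[M]
fe=[];le=[]
for yb in np.arange(-175,-75,3):
    q=Q[(Q[:,1]>=yb)&(Q[:,1]<yb+3)]
    if len(q)>4: fe.append((yb+1.5,q[:,0].min()))
for xb in np.arange(555,700,3):
    q=Q[(Q[:,0]>=xb)&(Q[:,0]<xb+3)]
    if len(q)>4: le.append((xb+1.5,q[:,1].max()))
fe=np.array(fe);le=np.array(le)
a=line(fe); print("front x=%.1f%+.4f*y"%tuple(a),len(fe)); print("yaw from front", -np.degrees(np.arctan(a[1])))
b=line(le); print("left y=%.1f%+.4f*x"%tuple(b),len(le)); print("yaw from left",np.degrees(np.arctan(b[1])))
# axis: intersection corner
ym=(b[0]+b[1]*a[0])/(1-b[1]*a[1]); xm=a[0]+a[1]*ym; print("corner",xm,ym)
th=np.radians(9); ex=np.array([np.cos(th),np.sin(th)]); ey=np.array([-ex[1],ex[0]])
print("axis if halfwidth 62.5:",np.array([xm,ym])+56*ex-62.5*ey)
E
python3 foot.py pics/w4P.npy; python3 foot.py pics/topP.npy; python3 foot.py pics/sceneP.npy
python3 - <<'E'
from fit import *
P=np.load("pics/w4P.npy"); print("table",np.median(P[100:150,100:180,2]))
x,y,z=P[...,0],P[...,1],P[...,2]; M=(z>150)&(x>540)&(x<700)&(y<-40)&(y>-170); M[:,140:]=0
q=P[M]; print(len(q), np.histogram(q[:,2],bins=np.arange(150,262,8)))
for a in range(150,245,8):
    s=q[(q[:,2]>a)&(q[:,2]<=a+8)]
    if len(s)>30: print(a,len(s),s.min(0),s.max(0),circ(s))
for n in("top","scene"):
    P=np.load(f"pics/{n}P.npy"); q=P[(P[...,2]>160)&(P[...,2]<235)&(P[...,0]<612)&(np.hypot(P[...,0]-606,P[...,1]+117)<60)]; print(n,len(q),circ(q))
    im=cv2.imread(f"pics/{n}0.png").max(2); u=np.hypot(P[...,0]-606,P[...,1]+117)<45
    m=u&(im<45)&(P[...,2]>235); print("dark",m.sum(),P[m].mean(0), (P[m].min(0)+P[m].max(0))/2)
E
```

```text
npts 12711 zmed 19.154023614838763
front x=532.3-0.1643*y 34
yaw from front 9.331027079614747
left y=-151.5+0.1608*x 49
yaw from left 9.13293375654584
corner 542.8275302168864 -64.20211235359734
axis if halfwidth 62.5: [ 607.9 -117.2]
npts 1120 zmed 18.79195215544496
front x=532.7-0.1611*y 34
yaw from front 9.151602758061395
left y=-153.1+0.1601*x 49
yaw from left 9.093641891145937
corner 543.3716360153836 -66.078286997777
axis if halfwidth 62.5: [ 608.5 -119. ]
npts 1723 zmed 19.135490640762555
front x=535.1-0.1441*y 34
yaw from front 8.200068718543209
left y=252.5-0.5379*x 49
yaw from left -28.27408820753672
corner 540.6357065303953 -38.286399147781026
axis if halfwidth 62.5: [605.7 -91.3]
table 0.06733102426494497
5072 (array([915, 916, 794, 632, 662, 636, 464,  53,   0,   0,   0,   0,   0]), array([150, 158, 166, 174, 182, 190, 198, 206, 214, 222, 230, 238, 246,
       254]))
150 915 [ 562.9 -107.7  150. ] [675.1 -69.6 158. ] [ 619.7 -133.5   66.3]
158 916 [ 564.3 -103.2  158. ] [675.4 -69.3 166. ] [ 619.5 -139.    70.7]
166 794 [566.7 -94.8 166. ] [673.8 -69.3 174. ] [ 620.  -146.2   77. ]
174 632 [570.9 -87.2 174. ] [670.2 -69.1 182. ] [ 607.1 -116.7   46.3]
182 662 [575.1 -82.4 182. ] [656.6 -69.3 190. ] [ 611.6 -137.5   67.1]
190 636 [582.2 -80.  190. ] [653.9 -69.1 198. ] [ 610.1 -156.1   85.1]
198 464 [589.3 -79.9 198. ] [650.  -69.1 206. ] [ 602.6 -194.3  123.6]
206 53 [600.9 -77.3 206. ] [646.7 -69.1 208.3] [ 555.  -457.7  391.3]
top 207 [ 605.6 -117.4   45.8]
dark 472 [ 606.4 -116.1  251. ] [ 606.7 -116.7  249.8]
scene 606 [ 607.6 -118.9   46. ]
dark 381 [ 606.3 -119.4  250.9] [ 607.  -117.7  250.9]
```

Run:
```python
from fit import *
P=np.load("pics/w4P.npy");x,y,z=P[...,0],P[...,1],P[...,2]
M=(z>152)&(z<245)&(x>540)&(x<640)&(y<-40)&(y>-170); M[:,140:]=0
for lo,hi in((152,165),(152,190),(165,240),(152,240)):
    q=P[M&(z>lo)&(z<hi)]
    for r in (46,47):
        f=least_squares(lambda c:np.hypot(q[:,0]-c[0],q[:,1]-c[1])-r,[607,-117],loss="soft_l1",f_scale=.5)
        print(lo,hi,r,len(q),f.x,np.abs(f.fun).mean())
for n in ("top","scene"):
    P=np.load(f"pics/{n}P.npy"); q=P[(P[...,2]>160)&(P[...,2]<235)&(P[...,0]<612)&(np.hypot(P[...,0]-606,P[...,1]+117)<60)]
    f=least_squares(lambda c:np.hypot(q[:,0]-c[0],q[:,1]-c[1])-47,[607,-117],loss="soft_l1",f_scale=.5);print(n,f.x)
```

```text
152 165 46 1207 [ 607.  -116.4] 0.4400154848964431
152 165 47 1207 [ 607.5 -117.4] 0.4466427201644918
152 190 46 3254 [ 607.1 -116.5] 0.4721609485659744
152 190 47 3254 [ 607.4 -117.5] 0.4759808254027876
165 240 46 2984 [ 607.4 -116.3] 0.5300846036550332
165 240 47 2984 [ 607.6 -117.4] 0.5265232558856379
152 240 46 4191 [ 607.3 -116.4] 0.5073628808689482
152 240 47 4191 [ 607.6 -117.4] 0.5039508896133352
top [ 606.5 -118.3]
scene [ 608.6 -118.2]
```

```bash
python3 -m crank '[[0.01,0,0,0.06,0,0,0],[0.02,0,0,0.1,0,0,0],[0.02,0,0,0.1,0,0,0],[0.02,0,0,0.1,0,0,0],[0.02,0,0,0.1,0,0,0]]' && python3 -m crank '[[0.02,0,0,0.1,0,0,0],[0.02,0,0,0.1,0,0,0],[0.02,0,0,0.1,0,0,0],[0.01,0,0,0.1,0,0,0],[0,0,0,0,0,0,0]]'; python3 plan.py 520.6 -42.2 80 139.1 5; python3 snap.py scene s5; python3 snap.py top t5
```

```text
clock: 6.6
eef_pos: [502.8, 84.4, 149.2]
tcp_rot: [0.571, -0.417, 0.571, 0.418]
force: [0.8, 0.4, -2.6]
opening: 0.195
clock: 7.1
eef_pos: [502.1, 84.3, 78.5]
tcp_rot: [0.641, -0.296, 0.643, 0.297]
force: [0.6, -0.7, -2.4]
opening: 0.196
[-0.0003, -0.0192, -0.0169] [0.0017, -0.0004, -0.0004]
[-0.0003, -0.0193, -0.0168] [0.0017, -0.0004, -0.0004]
[-0.0003, -0.0193, -0.0168] [0.0017, -0.0004, -0.0004]
[-0.0003, -0.0193, -0.0168] [0.0017, -0.0004, -0.0004]
[-0.0003, -0.0193, -0.0167] [0.0017, -0.0004, -0.0004]
[  75.8 -688.9 1248.8] 7.15
[ 441.7   74.2 1196.8] 7.2
```

View pics/s5.png

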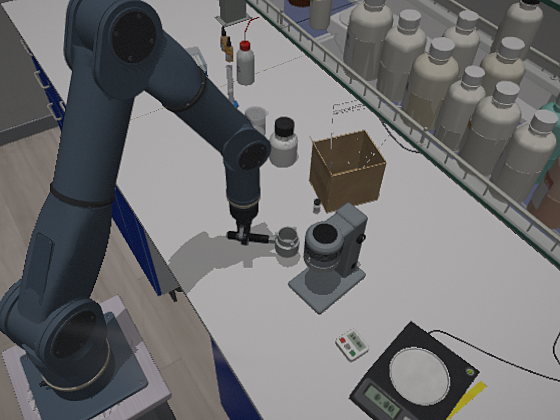

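Run:
```python
from fit import *
s=robot.observe();p=s["eef_pos"];T=rot(s["tcp_rot"]).as_matrix();h=T[:,1];print(p,"handle",np.degrees(np.arctan2(h[1],h[0])),"toolx",T[:,0])
c=p-114.7*h; print("cup expected",c[:2],p[2]-25)
for n in("s5","t5"):
    P=np.load(f"pics/{n}P.npy");k=(np.hypot(P[...,0]-c[0],P[...,1]-c[1])<40)&(P[...,2]>108)&(P[...,2]<130)
    q=P[k]; A=np.c_[q[:,:2]-c[:2],np.ones(len(q))]; 
    f=least_squares(lambda a:A@a-q[:,2],[0,0,115],loss="soft_l1"); print(n,len(q),q.mean(0),circ(q),"plane",f.x)
```

```text
[503.2  84.   80. ] handle 139.81625969763408 toolx [-0.  0. -1.]
cup expected [590.9  10. ] 54.98599476232961
s5 145 [590.    6.  114.9] [590.7   6.2  26.4] plane [ -0.   -0.  114.9]
t5 88 [595.9   0.8 117.3] [590.1   8.9  26. ] plane [ -0.    0.  118.7]
```

```bash
python3 plan.py 520.6 -42.2 80 139.1 1
```

```text
[-0.0, -0.0947, -0.0852] [0.0125, -0.0001, -0.0004]
```

```bash
python3 -m crank '[[0,-0.01,-0.009,0.0125,0,0,0],[0,-0.016,-0.0145,0,0,0,0],[0,-0.02,-0.018,0,0,0,0],[0,-0.02,-0.018,0,0,0,0],[0,-0.016,-0.0145,0,0,0,0]]' && python3 -m crank '[[0,-0.0087,-0.0078,0,0,0,0],[0,-0.004,-0.0034,0,0,0,0],[0,0,0,0,0,0,0],[0,0,0,0,0,0,0],[0,0,0,0,0,0,0]]'; python3 plan.py 520.6 -42.2 110 139.1 1; python3 snap.py scene s6
```

```text
clock: 7.7
eef_pos: [517.1, -29.4, 80.8]
tcp_rot: [0.644, -0.293, 0.643, 0.292]
force: [-0.2, -0.5, -2.2]
opening: 0.191
clock: 8.2
eef_pos: [518.8, -42.1, 79.8]
tcp_rot: [0.644, -0.293, 0.644, 0.293]
force: [0.2, 0.6, -1.9]
opening: 0.188
[-0.0302, -0.0014, 0.0012] [-0.0024, 0.0003, -0.0005]
[  75.8 -688.9 1248.8] 8.25
```

```bash
python3 -c "
import cv2
p=cv2.imread('pics/s6.png');cv2.imwrite('pics/s6z.png',cv2.resize(p[170:330,210:390],None,fx=4,fy=3.7,interpolation=2))"
```

```text
(no output)
```

View pics/s6z.png

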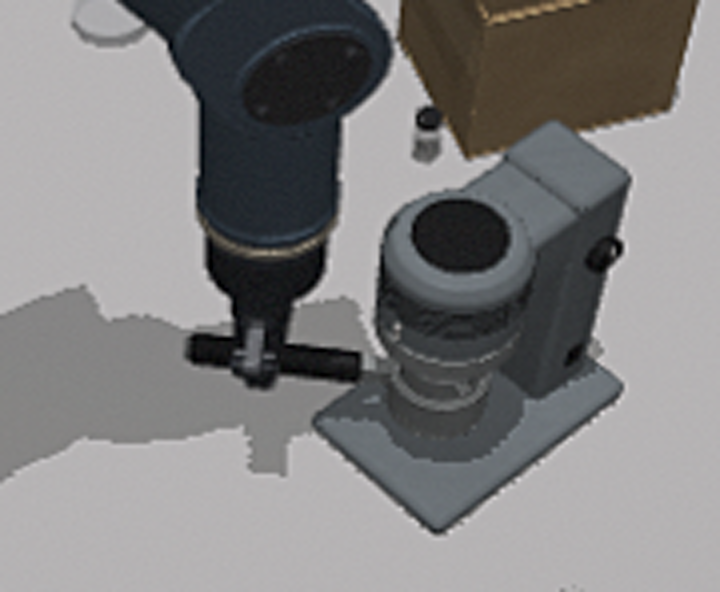

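```bash
python3 -m crank '[[-0.006,-0.0012,0.001,0,0,0,0],[-0.006,0,0,0,0,0,0],[-0.006,0,0,0,0,0,0],[-0.005,0,0,0,0,0,0],[-0.003,0,0,0,0,0,0]]' && python3 -m crank '[[0,0,0,0,0,0,0],[0,0,0,0,0,0,0],[0,0,0,0,0,0,0],[-0.001,0,0,0,0,0,0],[0,0,0,0,0,0,0]]'; python3 plan.py 520.6 -42.2 110 139.1 1
```

```text
clock: 8.75
eef_pos: [520.6, -43.4, 106.6]
tcp_rot: [0.644, -0.293, 0.644, 0.292]
force: [-0.1, 0.6, -3.0]
opening: 0.192
clock: 9.25
eef_pos: [520.3, -43.5, 106.7]
tcp_rot: [0.644, -0.292, 0.644, 0.292]
force: [-0.6, -0.3, -1.7]
opening: 0.19
[-0.0033, 0.0006, 0.0011] [-0.0043, -0.0002, -0.0001]
```

```bash
python3 -m crank '[[-0.001,0.0005,0.0009,0,0,0,0],[-0.001,0,0,0,0,0,0],[-0.001,0,0,0,0,0,0],[-0.001,0,0,0,0,0,0],[0,0,0,0,0,0,0]]' && python3 -m crank '[[-0.001,0,0,0,0,0,0],[0,0,0,0,0,0,0],[-0.001,0,0,0,0,0,0],[0,0,0,0,0,0,0],[0,0,0,0,0,0,0]]'; python3 plan.py 520.6 -42.2 110 139.1 1
```

```text
clock: 9.75
eef_pos: [520.7, -42.4, 111.0]
tcp_rot: [0.644, -0.292, 0.644, 0.292]
force: [-0.7, 0.4, -1.3]
opening: 0.19
clock: 10.25
eef_pos: [520.6, -42.4, 112.8]
tcp_rot: [0.644, -0.292, 0.644, 0.292]
force: [0.5, -0.7, -1.3]
opening: 0.193
[0.0028, 0.0002, 0.0002] [-0.0043, 0.0, 0.0001]
```

```bash
python3 -m crank '[[-0.001,0,0,0,0,0,0],[0,0,0,0,0,0,0],[-0.0005,0,0,0,0,0,0],[0,0,0,0,0,0,0],[0,0,0,0,0,0,0]]'; python3 -m crank '[[-0.001,0,0,0,0,0,0],[0,0,0,0,0,0,0],[0,0,0,0,0,0,0],[0,0,0,0,0,0,0],[0,0,0,0,0,0,0]]';python3 -c "
from bench import robot;s=robot.observe();print(s['force'],s['ft_torque'])"
```

```text
clock: 10.75
eef_pos: [520.3, -42.3, 114.0]
tcp_rot: [0.644, -0.292, 0.644, 0.293]
force: [1.2, 0.6, -7.5]
opening: 0.192
clock: 11.25
eef_pos: [520.0, -42.2, 115.0]
tcp_rot: [0.643, -0.292, 0.644, 0.293]
force: [-0.1, 2.1, -13.6]
opening: 0.193
[ -0.05331322   2.11817971 -13.5829544 ] [0.98393872 0.82840677 0.04007365]
```

```bash
python3 -m crank '[[0.004,0,0,0,0,0,0],[0.001,-0.0001,0.005,0.0436,0,0,0],[0,-0.0001,0.005,0.0436,0,0,0],[0,-0.0001,0.005,0.0436,0,0,0],[0,-0.0001,0.005,0.0436,0,0,0]]'; python3 -m crank '[[0,0,0,0,0,0,0],[0,0,0,0,0,0,0],[0,0,0,0,0,0,0],[0,0,0,0,0,0,0],[0,0,0,0,0,0,0]]'; python3 plan.py 535 -28.3 110 129.1 1; python3 -c "
from bench import robot;s=robot.observe();print(s['force'],s['ft_torque'])"
```

```text
clock: 11.75
eef_pos: [536.3, -28.3, 111.1]
tcp_rot: [0.668, -0.235, 0.666, 0.235]
force: [-2.3, 1.0, -2.0]
opening: 0.193
clock: 12.25
eef_pos: [535.1, -28.9, 110.4]
tcp_rot: [0.667, -0.235, 0.667, 0.235]
force: [-0.5, -0.6, -1.7]
opening: 0.19
[0.0004, 0.0005, 0.0003] [-0.0042, 0.0002, 0.0004]
[-0.52197161 -0.62623233 -1.70823138] [ 0.19438893  0.13406764 -0.0003738 ]
```

```bash
python3 -m crank '[[-0.001,0.0005,0,0,0,0,0],[-0.001,0,0,0,0,0,0],[-0.001,0,0,0,0,0,0],[-0.0008,0,0,0,0,0,0],[0,0,0,0,0,0,0]]'; python3 -c "
from bench import robot;s=robot.observe();print(s['force'],s['ft_torque'])"
```

```text
clock: 12.75
eef_pos: [534.7, -28.2, 114.2]
tcp_rot: [0.667, -0.235, 0.667, 0.235]
force: [0.1, 0.3, -1.1]
opening: 0.191
[ 0.07320242  0.32120234 -1.08088076] [0.18044688 0.14162015 0.02319129]
```

```bash
python3 -m crank '[[-0.0005,0,0,0,0,0,0],[-0.0005,0,0,0,0,0,0],[0,0,0,0,0,0,0],[0,0,0,0,0,0,0],[0,0,0,0,0,0,0]]'; python3 -c "
from bench import robot;s=robot.observe();print(s['force'],s['ft_torque'])"
```

```text
clock: 13.25
eef_pos: [534.6, -28.2, 115.1]
tcp_rot: [0.667, -0.235, 0.667, 0.235]
force: [-0.6, 0.4, -2.2]
opening: 0.191
[-0.62744906  0.40898618 -2.16494995] [0.14574092 0.14772783 0.0003073 ]
```

```bash
python3 -m crank '[[-0.0007,0,0,0,0,0,0],[-0.0007,0,0,0,0,0,0],[0,0,0,0,0,0,0],[0,0,0,0,0,0,0],[0,0,0,0,0,0,0]]'; python3 -c "
from bench import robot;s=robot.observe();print(s['force'],s['ft_torque'])"
```

```text
clock: 13.75
eef_pos: [534.7, -28.1, 116.5]
tcp_rot: [0.667, -0.235, 0.667, 0.235]
force: [-0.1, -0.1, -1.7]
opening: 0.192
[-0.12060247 -0.12261675 -1.66970686] [0.17865963 0.11611802 0.00745515]
```

```bash
python3 -m crank '[[-0.001,0,0,0,0,0,0],[-0.001,0,0,0,0,0,0],[-0.001,0,0,0,0,0,0],[-0.001,0,0,0,0,0,0],[0,0,0,0,0,0,0]]'; python3 -m crank '[[-0.001,0,0,0,0,0,0],[-0.001,0,0,0,0,0,0],[-0.001,0,0,0,0,0,0],[0,0,0,0,0,0,0],[0,0,0,0,0,0,0]]';python3 -c "
from bench import robot;s=robot.observe();print(s['force'],s['ft_torque'])"; python3 snap.py scene s7;  python3 -c "
import cv2
p=cv2.imread('pics/s7.png');cv2.imwrite('pics/s7z.png',cv2.resize(p[170:330,210:390],None,fx=4,fy=3.7,interpolation=2))"
```

```text
clock: 14.25
eef_pos: [534.7, -28.2, 120.7]
tcp_rot: [0.667, -0.235, 0.667, 0.235]
force: [0.3, -0.7, -2.1]
opening: 0.191
clock: 14.75
eef_pos: [534.7, -28.1, 123.5]
tcp_rot: [0.667, -0.235, 0.667, 0.235]
force: [0.5, -0.0, -2.2]
opening: 0.194
[ 0.53144924 -0.02630294 -2.15831619] [ 0.24691244  0.14443629 -0.02936803]
[  75.8 -688.9 1248.8] 14.8
```

View pics/s7z.png

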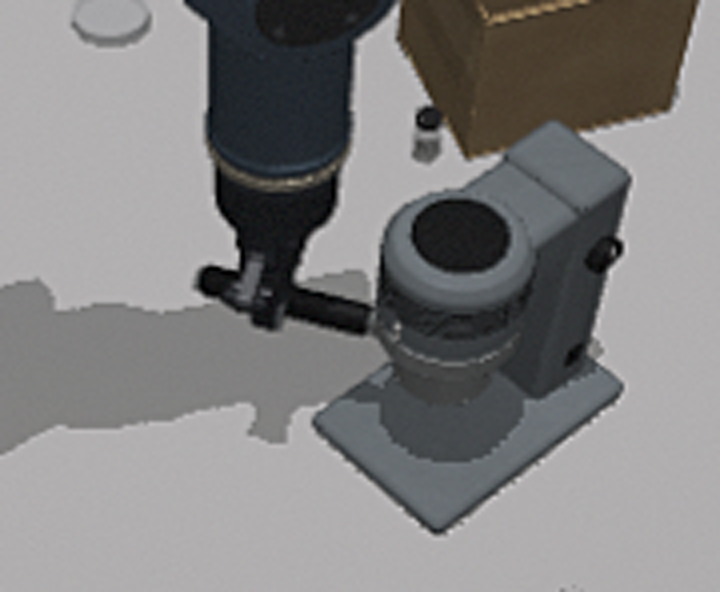

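```bash
python3 -m crank '[[-0.001,0,0,0,0,0,0],[-0.001,0,0,0,0,0,0],[-0.001,0,0,0,0,0,0],[-0.001,0,0,0,0,0,0],[0,0,0,0,0,0,0]]'; python3 -m crank '[[-0.001,0,0,0,0,0,0],[0,0,0,0,0,0,0],[0,0,0,0,0,0,0],[-0.001,0,0,0,0,0,0],[0,0,0,0,0,0,0]]';python3 -c "
from bench import robot;s=robot.observe();print(s['force'],s['ft_torque'])"
```

```text
clock: 15.3
eef_pos: [534.8, -28.2, 127.7]
tcp_rot: [0.667, -0.235, 0.667, 0.235]
force: [0.3, -0.1, -1.8]
opening: 0.189
clock: 15.8
eef_pos: [534.7, -28.2, 129.6]
tcp_rot: [0.667, -0.235, 0.667, 0.235]
force: [0.4, 0.7, -2.0]
opening: 0.191
[ 0.39123268  0.67088439 -1.96082996] [ 0.15202431  0.14919745 -0.00743155]
```

```bash
python3 -m crank '[[-0.0005,0,0,0,0,0,0],[0,0,0,0,0,0,0],[-0.0005,0,0,0,0,0,0],[0,0,0,0,0,0,0],[0,0,0,0,0,0,0]]'; python3 -c "
from bench import robot;s=robot.observe();print(s['force'],s['ft_torque'])"
```

```text
clock: 16.3
eef_pos: [534.7, -28.2, 130.5]
tcp_rot: [0.667, -0.235, 0.667, 0.235]
force: [-0.1, -0.8, -1.7]
opening: 0.183
[-0.12289713 -0.82125704 -1.68706312] [ 0.13749067  0.13903599 -0.04158319]
```

```bash
python3 -m crank '[[-0.0005,0,0,0,0,0,0],[0,0,0,0,0,0,0],[-0.0005,0,0,0,0,0,0],[0,0,0,0,0,0,0],[0,0,0,0,0,0,0]]'; python3 -c "
from bench import robot;s=robot.observe();print(s['force'],s['ft_torque'])"
```

```text
clock: 16.8
eef_pos: [534.6, -28.1, 131.4]
tcp_rot: [0.667, -0.235, 0.667, 0.235]
force: [-0.2, -0.2, -3.6]
opening: 0.193
[-0.24082764 -0.23150224 -3.64300603] [0.34597785 0.17445495 0.04978608]
```

```bash
python3 -m crank '[[0.0015,0,0,0,0,0,0],[0.001,0,0,0,0,0,0],[0,-0.0001,-0.005,-0.0436,0,0,0],[0,-0.0001,-0.005,-0.0436,0,0,0],[0,-0.0001,-0.005,-0.0436,0,0,0]]'; python3 plan.py 535 -28.3 128.8 136.6 1; python3 -c "
from bench import robot;s=robot.observe();print(s['force'],s['ft_torque'])"
```

```text
clock: 17.3
eef_pos: [523.5, -38.4, 128.9]
tcp_rot: [0.65, -0.279, 0.65, 0.279]
force: [0.9, 1.1, -0.9]
opening: 0.19
[0.0001, -0.0014, 0.0152] [-0.0023, -0.0, 0.0001]
[ 0.85756331  1.12356435 -0.8635671 ] [0.14660046 0.13392349 0.00209441]
```

```bash
python3 -m crank '[[0,-0.00015,-0.006,-0.0524,0,0,0],[0,-0.00015,-0.006,-0.0524,0,0,0],[0,-0.00015,-0.006,-0.0524,0,0,0],[0,-0.00015,-0.006,-0.0524,0,0,0],[0,-0.00015,-0.006,-0.0524,0,0,0]]'
cat > chk.py <<'E'
from h import *
s=robot.observe();p=s["eef_pos"];h=rot(s["tcp_rot"]).as_matrix()[:,1];a=np.arctan2(h[1],h[0])%(2*np.pi)
want=np.array([607.3,-117.3])+114.7*np.array([np.cos(a),np.sin(a)])
d=np.append((want-p[:2]),0); print("phi %.1f"%np.degrees(a),"pos err radial/tang",(d@h).round(2),(d@[-np.sin(a),np.cos(a),0]).round(2),"z",p[2].round(1),"F",s["force"].round(1),"T",s["ft_torque"].round(2),"t",s["clock"])
E
python3 chk.py
```

```text
clock: 17.8
eef_pos: [505.8, -62.7, 129.0]
tcp_rot: [0.608, -0.362, 0.608, 0.361]
force: [0.7, 0.6, -1.5]
opening: 0.19
phi 151.5 pos err radial/tang -0.53 -0.49 z 129.0 F [ 0.7  0.6 -1.5] T [0.05 0.18 0.03] t 17.8
```

Turning freely. I'll continue the same way.

```bash
python3 -m crank '[[0,-0.00015,-0.006,-0.0524,0,0,0],[0,-0.00015,-0.006,-0.0524,0,0,0],[0,-0.00015,-0.006,-0.0524,0,0,0],[0,-0.00015,-0.006,-0.0524,0,0,0],[0,-0.00015,-0.006,-0.0524,0,0,0]]';python3 chk.py;  python3 -m crank '[[0,-0.00005,-0.003,-0.0262,0,0,0],[0,-0.00005,-0.003,-0.0262,0,0,0],[0,-0.00005,-0.003,-0.0262,0,0,0],[0,-0.00005,-0.003,-0.0262,0,0,0],[0,0,0,0,0,0,0]]'; python3 chk.py
```

```text
clock: 18.3
eef_pos: [495.0, -90.7, 129.0]
tcp_rot: [0.555, -0.438, 0.555, 0.438]
force: [0.1, -0.0, -2.0]
opening: 0.191
phi 166.5 pos err radial/tang -0.7 -0.36 z 129.0 F [ 0.1 -0.  -2. ] T [ 0.02  0.2  -0.02] t 18.3
clock: 18.8
eef_pos: [492.9, -102.5, 129.0]
tcp_rot: [0.532, -0.466, 0.532, 0.466]
force: [0.3, 0.4, -3.4]
opening: 0.189
phi 172.4 pos err radial/tang -0.67 -0.48 z 129.0 F [ 0.3  0.4 -3.4] T [ 0.01  0.18 -0.04] t 18.8
```

```bash
python3 -m crank '[[0,-0.0003,-0.003,-0.0262,0,0,0],[0,-0.0003,-0.003,-0.0262,0,0,0],[0,0,0,0,0,0,0],[0,0,-0.002,-0.0175,0,0,0],[0,0,0,0,0,0,0]]';python3 chk.py
```

```text
clock: 19.3
eef_pos: [492.6, -110.4, 129.0]
tcp_rot: [0.515, -0.484, 0.515, 0.484]
force: [-0.4, 0.1, -0.8]
opening: 0.188
phi 176.4 pos err radial/tang -0.2 -0.31 z 129.0 F [-0.4  0.1 -0.8] T [-0.03  0.22 -0.04] t 19.3
```

```bash
python3 -m crank '[[0,0,-0.002,-0.0175,0,0,0],[0,0,0,0,0,0,0],[0,0,-0.002,-0.0175,0,0,0],[0,0,0,0,0,0,0],[0,0,0,0,0,0,0]]';python3 chk.py
```

```text
clock: 19.8
eef_pos: [492.2, -114.3, 128.9]
tcp_rot: [0.507, -0.493, 0.507, 0.493]
force: [-1.7, 0.2, -2.1]
opening: 0.191
phi 178.4 pos err radial/tang -0.44 -0.24 z 128.9 F [-1.7  0.2 -2.1] T [-0.13  0.43 -0.16] t 19.8
```

```bash
python3 -m crank '[[0,0,-0.002,-0.0175,0,0,0],[0,0,0,0,0,0,0],[0,0,0,0,0,0,0],[0,0,0,0,0,0,0],[0,0,0,0,0,0,0]]';python3 chk.py
```

```text
clock: 20.3
eef_pos: [492.1, -116.0, 128.9]
tcp_rot: [0.502, -0.497, 0.503, 0.498]
force: [-2.8, 1.4, -1.2]
opening: 0.187
phi 179.4 pos err radial/tang -0.54 0.08 z 128.9 F [-2.8  1.4 -1.2] T [ 0.26  0.8  -0.41] t 20.3
```

```bash
python3 -m crank '[[0,0,-0.002,-0.0175,0,0,0],[0,0,0,0,0,0,0],[0,0,0,0,0,0,0],[0,0,0,0,0,0,0],[0,0,0,0,0,0,0]]';python3 chk.py
```

```text
clock: 20.8
eef_pos: [491.9, -117.6, 128.8]
tcp_rot: [0.498, -0.501, 0.498, 0.502]
force: [-4.8, 4.8, -1.3]
opening: 0.189
phi 180.4 pos err radial/tang -0.66 0.58 z 128.8 F [-4.8  4.8 -1.3] T [ 0.67  0.93 -0.66] t 20.8
```

```bash
python3 -m crank '[[0,0,0.0025,0.0218,0,0,0],[0,0,0.0025,0.0218,0,0,0],[0,0,0,0,0,0,0],[0,0,0,0,0,0,0],[0,0,0,0,0,0,0]]';python3 chk.py; python3 -m crank '[[0.001,0,0,0,0,0,0],[0,0,0,0,0,0,0],[0.001,0,0,0,0,0,0],[0,0,0,0,0,0,0],[0,0,0,0,0,0,0]]';python3 chk.py
```

```text
clock: 21.3
eef_pos: [492.5, -113.3, 129.0]
tcp_rot: [0.509, -0.491, 0.509, 0.491]
force: [-2.5, 0.1, -2.0]
opening: 0.193
phi 177.9 pos err radial/tang -0.18 -0.19 z 129.0 F [-2.5  0.1 -2. ] T [-0.06  0.75 -0.13] t 21.3
clock: 21.8
eef_pos: [492.7, -113.3, 127.1]
tcp_rot: [0.509, -0.491, 0.509, 0.491]
force: [-2.3, -0.8, -1.4]
opening: 0.191
phi 177.9 pos err radial/tang -0.0 -0.23 z 127.1 F [-2.3 -0.8 -1.4] T [-0.28  0.39 -0.3 ] t 21.8
```

```bash
python3 -m crank '[[0.001,0,0,0,0,0,0],[0,0,0,0,0,0,0],[0,0,0,0,0,0,0],[0,0,0,0,0,0,0],[0,0,0,0,0,0,0]]';python3 chk.py; python3 -m crank '[[0.001,0,0,0,0,0,0],[0,0,0,0,0,0,0],[0,0,0,0,0,0,0],[0,0,0,0,0,0,0],[0,0,0,0,0,0,0]]';python3 chk.py
```

```text
clock: 22.3
eef_pos: [492.5, -113.2, 126.0]
tcp_rot: [0.509, -0.491, 0.509, 0.491]
force: [0.1, -1.6, -2.0]
opening: 0.196
phi 177.9 pos err radial/tang -0.22 -0.09 z 126.0 F [ 0.1 -1.6 -2. ] T [-0.31  0.31 -0.22] t 22.3
clock: 22.8
eef_pos: [492.4, -113.1, 125.0]
tcp_rot: [0.509, -0.491, 0.509, 0.491]
force: [-0.8, -0.8, -1.1]
opening: 0.191
phi 177.9 pos err radial/tang -0.31 0.02 z 125.0 F [-0.8 -0.8 -1.1] T [-0.21  0.38 -0.16] t 22.8
```

```bash
python3 -m crank '[[0.001,0,0,0,0,0,0],[0,0,0,0,0,0,0],[0.001,0,0,0,0,0,0],[0,0,0,0,0,0,0],[0,0,0,0,0,0,0]]';python3 chk.py; python3 -m crank '[[0.0007,0,0,0,0,0,0],[0,0,0,0,0,0,0],[0,0,0,0,0,0,0],[0,0,0,0,0,0,0],[0,0,0,0,0,0,0]]';python3 chk.py
```

```text
clock: 23.3
eef_pos: [492.4, -113.1, 122.9]
tcp_rot: [0.509, -0.491, 0.509, 0.491]
force: [-1.9, -0.8, -1.5]
opening: 0.198
phi 177.9 pos err radial/tang -0.31 -0.01 z 122.9 F [-1.9 -0.8 -1.5] T [-0.15  0.32 -0.15] t 23.3
clock: 23.8
eef_pos: [492.4, -113.1, 122.3]
tcp_rot: [0.509, -0.491, 0.509, 0.491]
force: [-1.0, -1.1, -0.4]
opening: 0.188
phi 177.9 pos err radial/tang -0.31 -0.04 z 122.3 F [-1.  -1.1 -0.4] T [-0.18  0.36 -0.17] t 23.8
```

```bash
python3 -m crank '[[0.0007,0,0,0,0,0,0],[0,0,0,0,0,0,0],[0,0,0,0,0,0,0],[0,0,0,0,0,0,0],[0,0,0,0,0,0,0]]';python3 chk.py
```

```text
clock: 24.3
eef_pos: [492.5, -113.2, 121.7]
tcp_rot: [0.509, -0.491, 0.509, 0.491]
force: [-1.8, -1.1, -0.1]
opening: 0.189
phi 177.9 pos err radial/tang -0.2 -0.09 z 121.7 F [-1.8 -1.1 -0.1] T [-0.14  0.19 -0.15] t 24.3
```

```bash
python3 -m crank '[[0.0007,0,0,0,0,0,0],[0,0,0,0,0,0,0],[0,0,0,0,0,0,0],[0,0,0,0,0,0,0],[0,0,0,0,0,0,0]]';python3 chk.py;python3 snap.py scene s8; python3 snap.py top t8; python3 -c "
import cv2
p=cv2.imread('pics/s8.png');cv2.imwrite('pics/s8z.png',cv2.resize(p[170:330,210:390],None,fx=4,fy=3.7,interpolation=2))"
```

```text
clock: 24.8
eef_pos: [492.6, -113.2, 121.1]
tcp_rot: [0.509, -0.491, 0.509, 0.491]
force: [-2.9, -0.6, 6.1]
opening: 0.194
phi 177.9 pos err radial/tang -0.05 -0.09 z 121.1 F [-2.9 -0.6  6.1] T [-0.09 -0.01 -0.1 ] t 24.8
[  75.8 -688.9 1248.8] 24.85
[ 441.7   74.2 1196.8] 24.9
```

View pics/s8z.png

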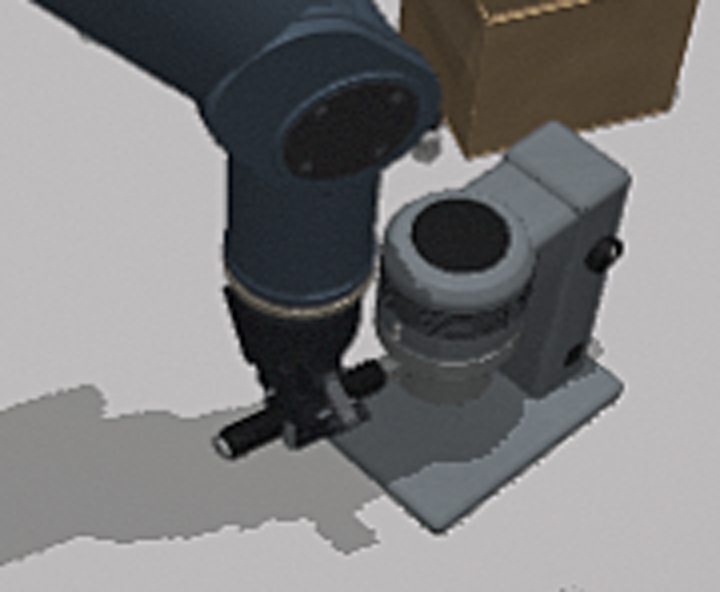

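```bash
python3 -m crank '[[-0.0007,0,0,0,0,0,0],[0,0,0,0,0,0,0],[0,0,0,0,0,0,0.4],[0,0,0,0,0,0,0.4],[0,0,0,0,0,0,0.4]]' 20;python3 chk.py; python3 -m crank '[[0,0,0,0,0,0,0.8],[0,0,0,0,0,0,0.8],[0,0,0,0,0,0,0.8],[0,0,0,0,0,0,0.8],[0,0,0,0,0,0,0.8]]';python3 chk.py; python3 snap.py scene s9;python3 snap.py wrist w9; python3 -c "
import cv2
p=cv2.imread('pics/s9.png');cv2.imwrite('pics/s9z.png',cv2.resize(p[170:330,210:390],None,fx=4,fy=3.7,interpolation=2))"
```

```text
clock: 25.4
eef_pos: [492.5, -113.0, 121.5]
tcp_rot: [0.509, -0.491, 0.509, 0.491]
force: [0.2, -0.0, 1.0]
opening: 0.394
phi 177.9 pos err radial/tang -0.2 0.2 z 121.5 F [ 0.2 -0.   1. ] T [ 0.02  0.03 -0.03] t 25.4
clock: 25.9
eef_pos: [492.4, -113.2, 121.6]
tcp_rot: [0.509, -0.491, 0.509, 0.491]
force: [-0.3, 1.0, -0.6]
opening: 0.798
phi 177.9 pos err radial/tang -0.28 -0.06 z 121.6 F [-0.3  1.  -0.6] T [-0.05 -0.01 -0.  ] t 25.9
[  75.8 -688.9 1248.8] 25.95
[ 413.2 -110.1  253.2] 26.0
```

View pics/s9z.png

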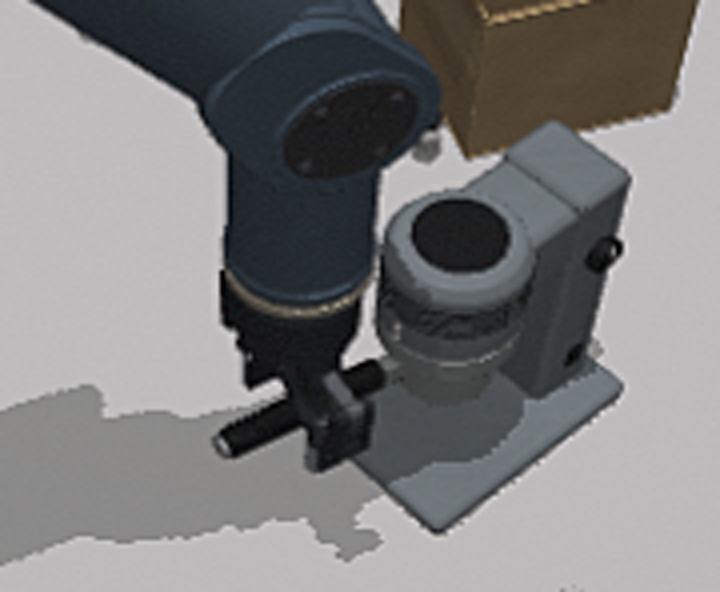

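View pics/w9.png

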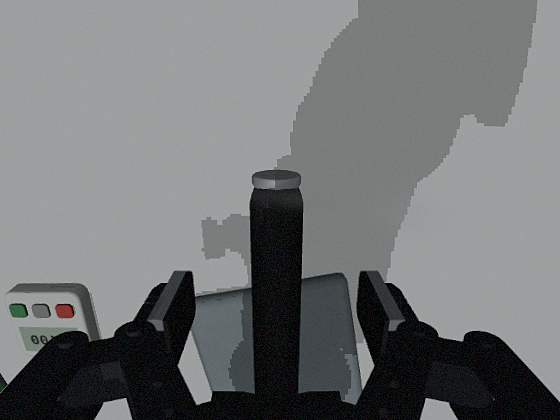

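Both pads are clear of the bar, which stays hanging: its end is at (276,180) in the wrist view. I'll raise the tool.

```bash
python3 -m crank '[[-0.01,0,0,0,0,0,0.8],[-0.02,0,0,0,0,0,0.8],[-0.03,0,0,0,0,0,0.8],[-0.03,0,0,0,0,0,0.8],[-0.03,0,0,0,0,0,0.8]]';python3 -m crank '[[-0.02,0.02,0,0,0,0,0.8],[0,0.03,0,0,0,0,0.8],[0,0.02,0,0,0,0,0.8],[0,0,0,0,0,0,0.8],[0,0,0,0,0,0,0.8]]';python3 chk.py; python3 snap.py scene s10;python3 snap.py wrist w10;python3 snap.py top t10; python3 -c "
import cv2
p=cv2.imread('pics/s10.png');cv2.imwrite('pics/s10z.png',cv2.resize(p[170:330,210:390],None,fx=4,fy=3.7,interpolation=2))"
python3 - <<'E'
from fit import *
for n in("w10","s10","t10"):
    P=np.load(f"pics/{n}P.npy");x,y,z=P[...,0],P[...,1],P[...,2]
    M=(z>125)&(z<152)&(x>425)&(x<550)&(np.abs(y+114)<35)
    q=P[M]; print(n,len(q))
    if len(q)<40: continue
    u,s,vt=np.linalg.svd(q[:,:2]-q[:,:2].mean(0)); dr=vt[0]*np.sign(-vt[0][0])
    r=(q[:,:2]-[607.3,-117.3])@dr; t=(q[:,:2]-[607.3,-117.3])@[-dr[1],dr[0]]
    print("dir",np.degrees(np.arctan2(dr[1],dr[0]))%360,"r",r.min(),r.max(),"t",np.median(t))
    for a in range(55,170,15):
        k=(r>a)&(r<a+15)&(np.abs(t-np.median(t))<7)
        if k.sum()>5: print(a,k.sum(),"top z %.2f"%np.percentile(q[k,2],60))
E
```

```text
clock: 26.5
eef_pos: [492.2, -113.2, 243.6]
tcp_rot: [0.509, -0.491, 0.509, 0.491]
force: [-0.1, 0.2, -1.1]
opening: 0.801
clock: 27.0
eef_pos: [422.7, -110.6, 262.5]
tcp_rot: [0.509, -0.491, 0.509, 0.49]
force: [-0.4, -0.3, -0.3]
opening: 0.8
phi 177.9 pos err radial/tang -70.02 -0.09 z 262.5 F [-0.4 -0.3 -0.3] T [ 0.04 -0.01 -0.  ] t 27.0
[  75.8 -688.9 1248.8] 27.05
[ 343.7 -107.5  393.7] 27.1
[ 441.7   74.2 1196.8] 27.15
w10 2892
dir 177.82711844859276 r 57.2056923649061 166.8448907895331 t -0.184241212498121
55 213 top z 140.96
70 256 top z 140.97
85 272 top z 140.90
100 283 top z 140.83
115 310 top z 141.00
130 339 top z 140.93
145 357 top z 140.79
160 281 top z 136.90
s10 363
dir 177.24858625389393 r 57.038178297516886 166.67666881981285 t 7.798571773934748
55 34 top z 139.14
70 36 top z 140.53
85 42 top z 140.11
100 42 top z 139.32
115 42 top z 139.08
130 40 top z 140.10
145 44 top z 140.20
160 21 top z 136.48
t10 311
dir 176.3078595067052 r 57.1165152916248 165.98343246639442 t 0.9739752172242835
55 29 top z 140.81
70 37 top z 141.04
85 36 top z 140.48
100 37 top z 140.55
115 36 top z 140.57
130 36 top z 141.52
145 36 top z 140.57
160 13 top z 137.98
```

View pics/w10.png

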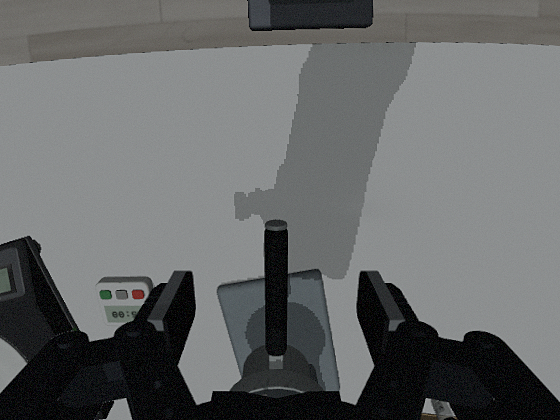

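View pics/s10z.png

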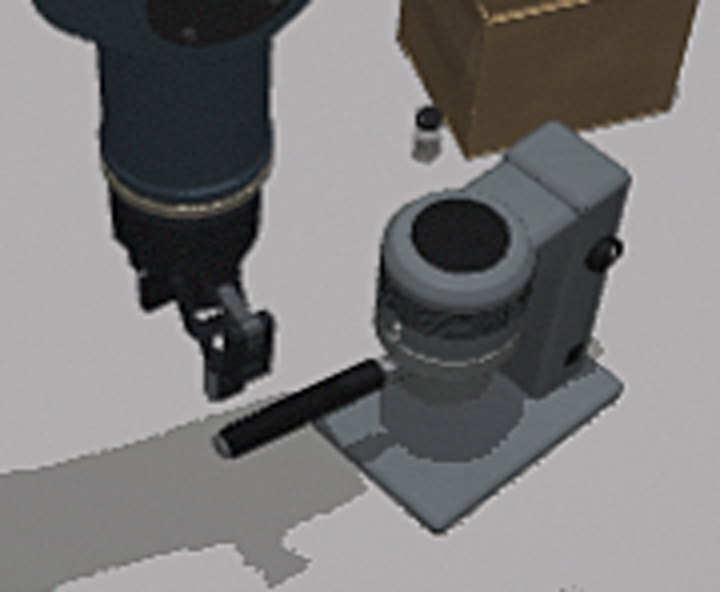

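The handle's top is level at z = 140.9, which puts the origin at 95.9 against the 96 given. I'll check the bystanders and that nothing has drifted, then hand in.

```bash
python3 -m crank '[[0,0,0,0,0,0,0.8],[0,0,0,0,0,0,0.8],[0,0,0,0,0,0,0.8],[0,0,0,0,0,0,0.8],[0,0,0,0,0,0,0.8]]' >/dev/null; python3 snap.py top t11; python3 snap.py wrist w11
python3 - <<'E'
from fit import *
A=np.load("pics/topP.npy");B=np.load("pics/t11P.npy")
for nm,cx,cy,z0,z1 in(("dish",640,360,8,24),("vial",778,110,40,62),("timer",581,-299,10,26)):
    print(nm,*[np.median(P[(np.hypot(P[...,0]-cx,P[...,1]-cy)<50)&(P[...,2]>z0)&(P[...,2]<z1)],0) for P in(A,B)])
P=np.load("pics/w11P.npy");q=P[(P[...,2]>125)&(P[...,2]<152)&(P[...,0]>455)&(P[...,0]<550)&(np.abs(P[...,1]+114)<9)];print("bar z",np.percentile(q[:,2],60))
robot.close_job(); print("closed")
E
```

```text
[ 441.7   74.2 1196.8] 27.7
[ 343.2 -107.5  393.2] 27.75
dish [638.3 366.1  15.4] [638.5 366.3  15.1]
vial [788.3 108.2  50.9] [789. 108.  51.]
timer [ 581.2 -297.4   15.9] [ 580.8 -297.7   16.4]
bar z 140.7681368805489
the job is handed in; nothing more can be done
closed
```

The cup is mounted and locked on the mill, hanging level by itself, and I handed the job in at about 27.8 s.

- **Finding the slots:** the first try, with the handle 50° left of the front, bumped at about 11 N, which is more than the few N advised. At 60° left the lugs went up freely to the ceiling.
- **Locking:** I turned the handle towards the front until it met the hard stop, about 10° left of the front. I then backed off about 2° and lowered the lugs into their pockets, 9–10 mm below the ceiling contact, and opened the gripper.
- **Last checks:**
  - The handle's top is level at z ≈ 140.9 mm along its length, so the cup's origin is about 96 mm up, as it should be when locked.
  - The handle rests about 11° left of the front, within the 28° allowed.
  - About 0.7 s later the handle's height read 140.8 mm, within camera noise.
  - The dish, vial and timer are where they were, to within 1 mm.
- **Not checked or disagreeing:**
  - The scene camera read about 1 mm lower than the other two, in line with its calibration error.
  - While gripped the cup sat about 1 mm low.
  - I did not try turning the cup back to test the lock. That it is locked rests on how far it dropped and the level hang.

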